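Make up two sampling kits on the lab bench

TASK

Make up the two sampling kits from the stock on the bench. In the long tray, the aluminium tube block goes in the middle compartment, with the tall bottle and the jar in the compartments on either side of it (either way round); in the short tray go the squat bottle and the slide box, one to a compartment. Stand everything upright and flat on the tray floor, never tip anything over, and leave the beaker and the funnel where they stand.

Things in the scene. Friction and masses are not known exactly. Their poses are not given: they have to be found in the camera images.
- tall_bottle: Small slim amber glass bottle with a white cap and paper label, standing: 30 mm diameter up to 46 mm, then a neck and a 22 mm wide cap, 72 mm high in all; about 70 g. Origin at the centre of its underside, z up. 
- squat_bottle: Short, wider amber glass bottle with a white cap and paper label, standing: 44 mm diameter up to 30 mm, then a neck and a 28 mm wide cap, 50 mm high in all; about 100 g. Origin at the centre of its underside, z up. 
- jar: Wide low white plastic jar with a grey screw lid, white disc on the lid: 58 mm diameter up to 26 mm, lid 60 mm diameter, 40 mm high in all; about 90 g. Origin at the centre of its underside, z up. 
- slide_box: Closed grey plastic box for microscope slides, paper label on top, a dark seam round it: 44 mm (its x) by 66 mm (its y), 36 mm high; about 90 g. Origin at the centre of its underside, z up. 
- tube_block: Square aluminium block with nine dark tube wells in its top: 46 by 46 mm (its x and y are square to its sides), 40 mm high; about 220 g. Origin at the centre of its underside, z up. 
- long_tray: Shallow white plastic tray with three equal compartments in a row along its y, fixed to the bench: 108 mm (x) by 292 mm (y), 12 mm high. Floor 4 mm thick, walls and dividers 4 mm thick that rise 8 mm above the floor. Each compartment is 100 mm (x) by 92 mm (y) inside; their centres lie at y = -96, 0 and +96 mm in the tray's frame. Origin at the centre of its underside (the middle compartment), z up.
- short_tray: The same kind of shallow white tray with two compartments in a row along its y, fixed to the bench: 108 mm (x) by 196 mm (y), 12 mm high, floor 4 mm thick, walls 4 mm thick that rise 8 mm above the floor. Each compartment is 100 mm (x) by 92 mm (y) inside; their centres lie at y = -48 and +48 mm in the tray's frame. Origin at the centre of its underside (under the divider), z up.
- beaker: Empty open glass beaker, 54 mm across the rim, 65 mm high, standing loose among the stock. Not part of any kit: leave it. Origin at the centre of its underside, z up. 
- funnel: White plastic funnel standing mouth down, spout up, loose among the stock: 56 mm diameter at the bottom, 62 mm high. Not part of any kit: leave it. Origin at the centre of its underside, z up. 
Things that resemble listed ones, but are neither listed nor needed, are in the scene too. What is shaped like the slide_box but purple is not meant. What is shaped like the jar but brown is not meant.

How it is judged:
At the end, for the whole second after the job is handed in: Long tray: tube block in the middle compartment, tall bottle and jar in the end ones; short tray: squat bottle and slide box, one each; all at rest on the tray floor (within 4 mm), upright within 0.1 rad. Beaker and funnel upright, within 30 mm of where they stood (x of tube_block in the frame of long_tray between -0.05 and 0.05 m and y of tube_block in the frame of long_tray between -0.046 and 0.046 m and (((x of tall_bottle in the frame of long_tray between -0.05 and 0.05 m and y of tall_bottle in the frame of long_tray between 0.05 and 0.142 m) and (x of jar in the frame of long_tray between -0.05 and 0.05 m and y of jar in the frame of long_tray between -0.142 and -0.05 m)) or ((x of tall_bottle in the frame of long_tray between -0.05 and 0.05 m and y of tall_bottle in the frame of long_tray between -0.142 and -0.05 m) and (x of jar in the frame of long_tray between -0.05 and 0.05 m and y of jar in the frame of long_tray between 0.05 and 0.142 m))) and (((x of squat_bottle in the frame of short_tray between -0.05 and 0.05 m and y of squat_bottle in the frame of short_tray between 0.002 and 0.094 m) and (x of slide_box in the frame of short_tray between -0.05 and 0.05 m and y of slide_box in the frame of short_tray between -0.094 and -0.002 m)) or ((x of squat_bottle in the frame of short_tray between -0.05 and 0.05 m and y of squat_bottle in the frame of short_tray between -0.094 and -0.002 m) and (x of slide_box in the frame of short_tray between -0.05 and 0.05 m and y of slide_box in the frame of short_tray between 0.002 and 0.094 m))) and z of each of tall_bottle, jar, tube_block in the frame of long_tray below 0.008 m and angle between each of tall_bottle, jar, tube_block, squat_bottle, slide_box, beaker, funnel's own z axis and vertical below 0.1 rad and linear speed of each of tall_bottle, jar, tube_block, squat_bottle, slide_box below 0.02 m/s and angular speed of each of tall_bottle, jar, tube_block, squat_bottle, slide_box below 0.2 rad/s and z of each of squat_bottle, slide_box in the frame of short_tray below 0.008 m and distance of each of beaker, funnel from where it was at the start of the episode below 0.03 m); the robot touches nothing.
It fails at once if the beaker or the funnel is shifted by more than 30 mm or tipped (distance of any of beaker, funnel from where it was at the start of the episode above 0.03 m or angle between any of beaker, funnel's own z axis and vertical above 0.4 rad).
It fails at once if one of the kit's things is tipped over (angle between any of tall_bottle, jar, tube_block, squat_bottle, slide_box's own z axis and vertical above 0.7 rad).
It also fails if it takes over 134 s, if anything falls off the work surface, if the arm or the gripper's body presses on something with over 40 N, if the wrist force passes 120 N, or if a joint passes its speed limit or range.

ROBOT

A 7-joint arm with a two-finger parallel gripper is mounted at the origin on the work surface. World frame = base frame: x ahead of the robot, y to its left, z up, the work surface at z = 0. Lengths are in m, angles in rad, forces in N, time in s.
With the tool pointing down it reaches from about 0.425 to 0.925 m from the base axis. Payload 6.8 kg.
Tool frame: the origin (TCP) lies midway between the tips of the shut fingers; the grasp point (between the pads) lies bot.hold_point_z behind it (bot.hold_point_z is the distance from the TCP to the grasp point, in m); z points along the fingers, y is the line along which they close (so a half turn about z gives the same grasp; the last joint's range is limited). The gripper opens to 85 mm and grips with 20 to 120 N. Pads are 22 mm wide; open, the fingers measure 114 mm over their backs; the gripper's body (76 mm by 85 mm) begins 54 mm behind the grasp point. The pads swing forward as they close: fully open they stand 13 mm farther back than shut.
Start: joints at [-1.291, 0.477, 0.022, 1.555, -0.011, 1.109, -0.083], TCP at [0.255, 0.625, 0.231] pointing down, gripper open.
Joint ranges: [-2.96, 2.96], [-0.34, 2.1], [-1.41, 1.46], [0.24, 2.44], [-1.37, 4.51], [0.17, 1.92], [-2.96, 2.96]. Speed limits (rad/s): [2.39, 2.39, 3.14, 3.14, 3.14, 3.14, 3.14].

INTERFACE

Orientations are given as a unit quaternion [x, y, z, w].
In Python, from station import bot gives the robot as it stands. The module is installed in compiled form; this text tells all that it offers.
- The arm moves only by the shell command python3 -m handwheel 'ROWS'. ROWS is JSON, a list of rows, each a list of 3 entries, a list of its own where there are three numbers: the shift along the tool's x, y, z in cm, then the turn about the tool's z in rad, then the opening in per cent of the stroke, from 0 (shut) to 100 (fully open). In form: [[[tx, ty, tz], twist, gripper], ...]. A call has 1 to 10 rows; each row is the pose to reach, as a shift and turn from the pose commanded when the call began, along the tool's axes at that moment; what a row does not reach only later rows make up. A row lasts 1/12 s, in which the tool goes at most 41.7 mm and 7.16 degrees, less where a joint would pass 70% of its speed; a pose out of reach is approached as far as the arm can. A call with a gripper value outside its range is refused whole. The fingers move at their own pace and stop on an object; the grip force is fixed at half the most. Time passes only in rows, so rows that repeat a pose let the fingers close. It gives the time, the measured TCP pose, the force, the opening and the grip force at its end, in the units of the state.
- bot.get_obs(): the state, without advancing time (a new reading comes with each control period).
- bot.read_camera(name): name is "scene" or "top"; returns a dict with "image" (420x560x3 uint8, blue, green, red), "vertical_fov" (degrees; the focal length in pixels is half the picture's height over the tangent of half this angle, whatever the lens; pixels are square), "cx", "cy" (the principal point, pixels), "k1" (the pictures are not rectified: a ray, as slopes to the right and down, at radius r is drawn at 1 + k1 r^2 times it, then the intrinsics apply), "R" (3x3) and "t" (3): a world point X has camera coordinates R X + t. Camera axes: x right, y down, z forward; pixel columns grow to the right and rows downward; lengths in m; the calibration is good to about 2 mm. A picture is of the moment at which its call begins. There is no depth.
- bot.job_done(): hands the job in; it is judged then, once.
Trained networks look in the newest picture that a camera, given by its name, has taken for a name from the list of things; names that differ only in an ending like _2 or _b are one class to them, and where a whole thing is asked for, a point or a joint stands for the part that bears it (a point fixed in the world has none). Each returns a list of dicts, best first, with "score" (0 to 1); they miss things now and then, are a little off and sometimes report something else, mostly with a low value. They report only what shows in the picture. A call takes as long as a camera call. They do not tell look-alikes from the thing itself.
- bot.regions_of(thing, camera): "pixels" (420x560 bool, what is visible of it) and "rect" ([centre column, centre row, width, height] in pixels, round what is visible of it).
- bot.place_of(thing, camera): "point" ([column, row] in pixels: a listed point, or the origin of a listed thing).
The state is a dict: "time_s": time; "q": joint angles; "joint_vel": joint speeds; "tau": joint torques, N m; "ee_pos": TCP position; "tcp_rot": TCP orientation; "wrist_force": force on the tool from outside, world axes, zero at the start; "wrist_torque": the same for the moment, N m; "width": finger opening in m; "finger_force": force on a finger pad.
Only numpy, scipy, OpenCV 4.12 (cv2) and the standard library are available. Lean on these libraries where they do the work, as an engineer would, in place of code of your own. Each camera call takes 0.05 s, during which the arm holds its last target. There are 200 camera calls.

## Working session

There is one attempt and no reset: what is moved stays moved. The work goes in short steps, Python scripts to look and compute and a shell command to move; the robot and the scene stay as the last step left them, time stands still between calls to the robot, and variables do not carry over. Pictures are saved under pics/ and viewed, at most 14 in all, crops included, and the job is handed in when it is done.

```bash
mkdir -p pics
cat > h.py <<'E'
import numpy as np, cv2
from station import bot
def cam(n):
    c=bot.read_camera(n); c['f']=c['image'].shape[0]/2/np.tan(np.radians(c['vertical_fov'])/2); c['R']=np.array(c['R']);c['t']=np.array(c['t']);return c
def px2w(c,p,z):
    d=np.array([(p[0]-c['cx'])/c['f'],(p[1]-c['cy'])/c['f']]); u=d.copy()
    for _ in range(30): u=d/(1+c['k1']*(u@u))
    r=c['R'].T@np.array([u[0],u[1],1]); o=-c['R'].T@c['t']
    return o+r*(z-o[2])/r[2]
def w2px(c,X):
    p=c['R']@np.array(X)+c['t']; u=p[:2]/p[2]; u=u*(1+c['k1']*(u@u))
    return u*c['f']+[c['cx'],c['cy']]
E
python3 - <<'E'
from h import *
for n in('top','scene'):
    c=cam(n); cv2.imwrite(f'pics/{n}0.png',c['image']); print(n,-c['R'].T@c['t'],c['f'],c['R'].round(2).tolist())
    for t in 'tall_bottle squat_bottle jar slide_box tube_block long_tray short_tray beaker funnel'.split():
        for r in bot.place_of(t,n): 
            if r['score']>.2: print(t,np.round(r['point']),round(r['score'],2),px2w(c,r['point'],0).round(3))
print(bot.get_obs(), bot.hold_point_z)
E
```

```text
top [0.34476199 0.01779856 1.43884486] 523.5060784434751 [[0.03, -1.0, -0.02], [-0.99, -0.03, -0.16], [0.16, 0.02, -0.99]]
tall_bottle [172. 203.] 0.65 [0.592 0.351 0.   ]
squat_bottle [342. 171.] 0.59 [ 0.694 -0.125  0.   ]
jar [210. 185.] 0.61 [0.644 0.248 0.   ]
jar [173. 244.] 0.61 [0.477 0.343 0.   ]
slide_box [253. 172.] 0.82 [0.686 0.126 0.   ]
tube_block [301. 169.] 0.54 [ 0.698 -0.008  0.   ]
long_tray [360. 251.] 0.89 [ 0.47  -0.174  0.   ]
short_tray [234. 248.] 0.74 [0.47  0.172 0.   ]
short_tray [253. 171.] 0.61 [0.69  0.128 0.   ]
beaker [423. 207.] 0.94 [ 0.597 -0.349  0.   ]
funnel [388. 184.] 0.81 [ 0.66  -0.253  0.   ]
scene [1.41448101 0.32590953 0.69317855] 407.077780395303 [[-0.33, 0.94, -0.02], [0.57, 0.18, -0.8], [-0.75, -0.27, -0.6]]
tall_bottle [404. 248.] 0.77 [0.59  0.348 0.   ]
squat_bottle [217. 242.] 0.74 [ 0.715 -0.116  0.   ]
squat_bottle [306. 252.] 0.41 [0.681 0.119 0.   ]
jar [360. 256.] 0.62 [0.65  0.248 0.   ]
jar [403. 222.] 0.56 [0.482 0.335 0.   ]
slide_box [437. 287.] 0.93 [0.702 0.434 0.   ]
slide_box [306. 257.] 0.58 [0.697 0.122 0.   ]
slid
[... 380 characters left out ...]
7699517,  0.02239732,  1.55539654, -0.01149246,
        1.10930699, -0.08309743]), 'joint_vel': array([-4.93955670e-05,  7.05061205e-04, -6.45524295e-04,  3.71321521e-04,
       -4.54915149e-04, -4.98049137e-04,  3.15880443e-04]), 'tau': array([ 3.63855006e-04, -5.96333206e+01,  1.60670333e+00, -2.81541055e+01,
        1.24271677e-02,  1.77940350e-03,  1.68477019e-07]), 'ee_pos': array([0.25525893, 0.62489203, 0.23131256]), 'tcp_rot': array([ 1.92697766e-01,  9.81258157e-01,  1.16527268e-05, -2.78362818e-06]), 'wrist_force': array([ 0.02735703,  0.59186167, -1.42198531]), 'wrist_torque': array([-0.00731452,  0.02151439, -0.01758112]), 'finger_force': 0.0, 'width': 0.08568106076282675} 0.0187
```

Run:
```python
import cv2
a=cv2.imread('pics/top0.png')[130:300,130:460]
b=cv2.imread('pics/scene0.png')[150:330,130:480]
cv2.imwrite('pics/topc.png',cv2.resize(a,None,fx=2.4,fy=2.4,interpolation=3))
cv2.imwrite('pics/scec.png',cv2.resize(b,None,fx=2.25,fy=2.25,interpolation=3))
```

```text
(no output)
```

View pics/topc.png

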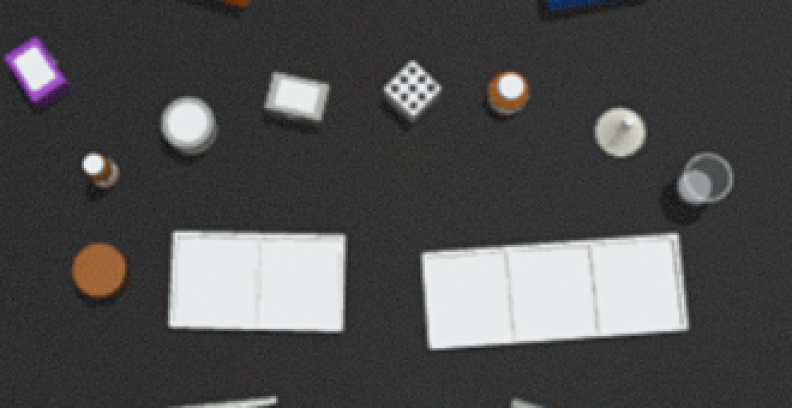

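View pics/scec.png

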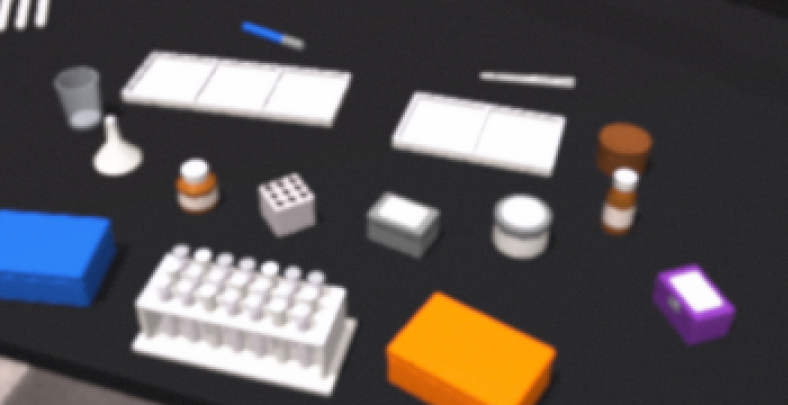

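In the top view, the grey slide box is at (253,172), while the purple box at (145,160) is the look-alike. The white jar is at (210,185) and the brown one at (173,244) is not meant. The tube block is at (301,169), squat bottle (342,171), tall bottle (172,203), funnel (388,184) and beaker (423,207). The short tray is at (234,248) and the long tray at (360,251). Both enlarged crops agree.

Next I'll fit poses to the silhouettes.

```bash
cat > fit.py <<'E'
from h import *
from scipy.optimize import minimize
S=4
def cyl(r,a,b): 
    t=np.linspace(0,2*np.pi,24,False); return np.array([[r*np.cos(q),r*np.sin(q),z] for z in(a,b) for q in t])
def box(x,y,h): return np.array([[i*x/2,j*y/2,z] for i in(-1,1) for j in(-1,1) for z in(0,h)])
M=dict(tall_bottle=[cyl(.015,0,.046),cyl(.011,.046,.072)],squat_bottle=[cyl(.022,0,.03),cyl(.014,.03,.05)],jar=[cyl(.029,0,.026),cyl(.03,.026,.04)],
 slide_box=[box(.044,.066,.036)],tube_block=[box(.046,.046,.04)],long_tray=[box(.108,.292,.012)],short_tray=[box(.108,.196,.012)],beaker=[cyl(.027,0,.065)],funnel=[cyl(.028,0,.003),cyl(.005,.0,.062)])
def proj(c,P):
    p=P@c['R'].T+c['t']; u=p[:,:2]/p[:,2:]; u=u*(1+c['k1']*(u**2).sum(1))[:,None]; return u*c['f']+[c['cx'],c['cy']]
def render(c,t,x):
    m=np.zeros((420*S,560*S),np.uint8); k,s=np.cos(x[2]),np.sin(x[2]); R=np.array([[k,-s,0],[s,k,0],[0,0,1]])
    for P in M[t]:
        q=((proj(c,P@R.T+[x[0],x[1],0])+.5)*S-.5); cv2.fillConvexPoly(m,cv2.convexHull(np.round(q).astype(np.int32)),1)
    return cv2.resize(m.astype(np.float32),(560,420),interpolation=cv2.INTER_AREA)
def fit(t,x0,cams,yaws=(0,)):
    ms=[]
    for n,c in cams.items():
        e=w2px(c,[*x0,.02])
        rs=[r for r in bot.regions_of(t,n) if np.hypot(*(np.array(r['rect'][:2])-e))<20]
        if rs: ms.append((n,c,rs[0]['pixels'].astype(np.float32)))
    def run(mm):
        def cost(x): return -np.mean([np.minimum(a,m).sum()/np.maximum(a,m).sum() for a,m in((render(c,t,x),m) for _,c,m in mm)])
        return min((minimize(cost,[*x0,y],method='Nelder-Mead',options=dict(initial_simplex=[[x0[0],x0[1],y],[x0[0]+.012,x0[1],y],[x0[0],x0[1]+.012,y],[x0[0],x0[1],y+.3]],xatol=2e-4,fatol=1e-4,maxiter=120)) for y in yaws),key=lambda r:r.fun)
    for m in ms:
        r=run([m]); print('  ',t,m[0],r.x.round(4),round(-r.fun,3))
    r=run(ms); print(t,r.x.round(4),round(-r.fun,3)); return r.x
E
time python3 - <<'E'
from fit import *
C={n:cam(n) for n in('top','scene')}
for t,x,y in [('tall_bottle',(.59,.349),(0,)),('squat_bottle',(.705,-.12),(0,)),('jar',(.646,.248),(0,)),('slide_box',(.69,.124),(1.4,)),('tube_block',(.705,-.008),(.7,.4)),('long_tray',(.477,-.174),(0,)),('short_tray',(.475,.17),(0,)),('beaker',(.597,-.34),(0,)),('funnel',(.657,-.254),(0,))]: fit(t,x,C,y)
E
```

```text
tall_bottle top [0.5927 0.3456 0.1426] 0.934
   tall_bottle scene [0.5935 0.3484 0.0423] 0.898
tall_bottle [0.5934 0.3476 0.1528] 0.881
   squat_bottle top [ 0.6979 -0.121   0.3368] 0.941
   squat_bottle scene [ 0.7022 -0.1179  0.1486] 0.948
squat_bottle [ 0.6982 -0.1203  0.3623] 0.906
   jar top [0.6492 0.2487 0.0628] 0.906
   jar scene [0.6517 0.2495 0.221 ] 0.947
jar [0.6499 0.2493 0.0644] 0.92
   slide_box top [0.6838 0.1232 2.9533] 0.923
   slide_box scene [ 0.6868  0.1268 -0.1119] 0.911
slide_box [ 0.6844  0.125  -0.1975] 0.89
   tube_block top [ 0.6955 -0.0093  0.8106] 0.918
   tube_block scene [ 0.7    -0.0071  0.7234] 0.893
tube_block [ 0.6969 -0.0087  0.8001] 0.892
   long_tray top [ 0.4691 -0.1742  0.1022] 0.976
   long_tray scene [ 0.4733 -0.1739  0.1021] 0.947
long_tray [ 0.4702 -0.174   0.1006] 0.949
   short_tray top [0.4721 0.1625 0.0064] 0.976
   short_tray scene [0.4757 0.1643 0.0157] 0.964
short_tray [0.4729 0.1629 0.0049] 0.957
   beaker scene [ 0.5972 -0.3385  0.0253] 0.885
beaker [ 0.5972 -0.3385  0.0253] 0.885
   funnel scene [ 0.6611 -0.2513  0.2993] 0.887
funnel [ 0.6611 -0.2513  0.2993] 0.887
real	0m10.125s
user	0m12.715s
sys	0m1.989s
```

```bash
cat > plan.py <<'E'
import sys,numpy as np
from station import bot
o=bot.get_obs(); q=o['tcp_rot']; p=np.array(o['ee_pos'])
th=2*np.arctan2(q[1],q[0])-np.pi/2   # tool x angle=2a, tool y = 2a-90deg
th=(th+np.pi)%(2*np.pi)-np.pi
print('now',p.round(4),'yaw',round(th,3),'q',np.round(o['q'],2),'w',round(o['width'],4),'F',np.round(o['wrist_force'],1),'t',round(o['time_s'],1))
for a in sys.argv[1:]:
    x,y,z,t=map(float,a.split(','))
    d=np.array([x,y,z])-p
    ux=np.array([-np.sin(th),np.cos(th)]); uy=np.array([np.cos(th),np.sin(th)])
    # tool down: x = z cross.. choose so that x,y,-z right handed
    if np.cross(np.r_[ux,0],np.r_[uy,0])[2]>0: ux=-ux
    print(a,'->',[round(100*d[:2]@ux,2),round(100*d[:2]@uy,2),round(-100*d[2],2)],'twist',round(th-t,3))
    p=np.array([x,y,z]);th=t
E
python3 plan.py .5934,.3476,.14,.1 .5934,.3476,.01,.1
```

```text
now [0.2552 0.6249 0.2313] yaw 1.183 q [-1.29  0.48  0.02  1.56 -0.01  1.11 -0.08] w 0.0853 F [ 0.2  0.4 -1. ] t 2.0
.5934,.3476,.14,.1 -> [np.float64(-41.79), np.float64(-12.88), np.float64(9.13)] twist 1.083
.5934,.3476,.01,.1 -> [np.float64(0.0), np.float64(0.0), np.float64(13.0)] twist 0.0
```

```bash
python3 -m handwheel '[[[-41.8,-12.9,7],1.08,100],[[-41.8,-12.9,7],1.08,100],[[-41.8,-12.9,7],1.08,100],[[-41.8,-12.9,7],1.08,100],[[-41.8,-12.9,7],1.08,100],[[-41.8,-12.9,7],1.08,100],[[-41.8,-12.9,7],1.08,100],[[-41.8,-12.9,9.1],1.08,100],[[-41.8,-12.9,9.1],1.08,100],[[-41.8,-12.9,9.1],1.08,100]]'; python3 plan.py .5934,.3476,.14,.1 .5934,.3476,.01,.1
```

```text
time_s: 2.83
ee_pos: [0.5717, 0.3653, 0.149]
tcp_rot: [0.671, 0.741, 0.0, 0.0]
wrist_force: [1.0, 0.0, 0.0]
width: 0.0855
finger_force: 0.0
now [0.5717 0.3653 0.149 ] yaw 0.099 q [-0.88  0.58  0.32  1.64 -0.21  0.96 -0.39] w 0.0855 F [1. 0. 0.] t 2.8
.5934,.3476,.14,.1 -> [np.float64(-1.97), np.float64(1.99), np.float64(0.9)] twist -0.001
.5934,.3476,.01,.1 -> [np.float64(0.0), np.float64(0.0), np.float64(13.0)] twist 0.0
```

```bash
python3 -m handwheel '[[[0,0,0],0,100],[[0,0,0],0,100],[[0,0,0],0,100]]' >/dev/null; python3 plan.py .5934,.3476,.07,.1 .5934,.3476,.01,.1
```

```text
now [0.5702 0.3666 0.1491] yaw 0.103 q [-0.88  0.58  0.32  1.64 -0.21  0.96 -0.39] w 0.0856 F [-0.6  0.1  0.1] t 3.1
.5934,.3476,.07,.1 -> [np.float64(-2.13), np.float64(2.11), np.float64(7.91)] twist 0.003
.5934,.3476,.01,.1 -> [np.float64(0.0), np.float64(0.0), np.float64(6.0)] twist 0.0
```

```bash
python3 -m handwheel '[[[-2.1,2.1,5],0,100],[[-2.1,2.1,5],0,100],[[-2.1,2.1,8],0,100],[[-2.1,2.1,11],0,100],[[-2.1,2.1,13.9],0,100],[[-2.1,2.1,13.9],0,100],[[-2.1,2.1,13.9],0,100]]'
python3 - <<'E'
from h import *
for n in('scene','top'):
    c=cam(n); e=w2px(c,[.593,.347,.03]).astype(int); cv2.imwrite(f'pics/a_{n}.png',cv2.resize(c['image'][e[1]-50:e[1]+50,e[0]-65:e[0]+65],None,fx=6,fy=6,interpolation=3))
E
```

```text
time_s: 3.67
ee_pos: [0.5915, 0.3483, 0.0092]
tcp_rot: [0.669, 0.743, -0.002, -0.001]
wrist_force: [0.2, 0.1, 0.1]
width: 0.0852
finger_force: 0.0
```

View pics/a_scene.png

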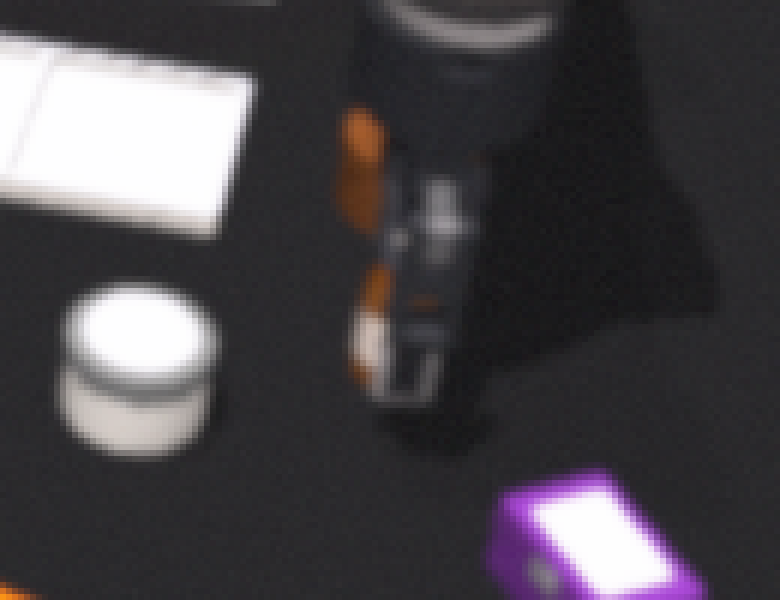

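The scene crop shows the amber bottle upright behind the near finger (crop ~370,330), straddled by the gripper. I'll close and lift.

```bash
python3 -m handwheel '[[[0,0,0],0,0],[[0,0,0],0,0],[[0,0,0],0,0],[[0,0,0],0,0],[[0,0,0],0,0],[[0,0,0],0,0],[[0,0,0],0,0],[[0,0,0],0,0],[[0,0,0],0,0],[[0,0,0],0,0]]';  python3 plan.py .5934,.3476,.11,.1 .4606,-.0785,.11,.1 .4606,-.0785,.014,.1
```

```text
time_s: 4.6
ee_pos: [0.594, 0.3478, 0.0112]
tcp_rot: [0.67, 0.743, 0.001, 0.0]
wrist_force: [0.3, -0.3, 5.8]
width: 0.0284
finger_force: 59.4
now [0.594  0.3478 0.0112] yaw 0.103 q [-0.8   0.76  0.26  1.67 -0.27  0.74 -0.3 ] w 0.0284 F [ 0.3 -0.3  5.8] t 4.6
.5934,.3476,.11,.1 -> [np.float64(-0.02), np.float64(-0.06), np.float64(-9.88)] twist 0.003
.4606,-.0785,.11,.1 -> [np.float64(-41.07), np.float64(-17.47), np.float64(-0.0)] twist 0.0
.4606,-.0785,.014,.1 -> [np.float64(0.0), np.float64(0.0), np.float64(9.6)] twist 0.0
```

```bash
python3 -m handwheel '[[[0,0,-2],0,0],[[0,0,-5],0,0],[[0,0,-9],0,0],[[-6,-3,-10],0,0],[[-14,-6,-10],0,0],[[-18,-8,-10],0,0],[[-22,-9.5,-10],0,0],[[-26,-11,-10],0,0],[[-30,-12.8,-10],0,0],[[-33,-14,-10],0,0]]';  python3 plan.py .4606,-.0785,.11,.1 .4606,-.0785,.016,.1
```

```text
time_s: 5.43
ee_pos: [0.5062, 0.0677, 0.11]
tcp_rot: [0.67, 0.743, 0.0, -0.0]
wrist_force: [1.5, -0.0, -0.1]
width: 0.0288
finger_force: 59.2
now [0.5062 0.0677 0.11  ] yaw 0.103 q [-0.53  0.38  0.34  2.07 -0.19  0.72  0.03] w 0.0288 F [ 1.5 -0.  -0.1] t 5.4
.4606,-.0785,.11,.1 -> [np.float64(-14.07), np.float64(-6.05), np.float64(0.0)] twist 0.003
.4606,-.0785,.016,.1 -> [np.float64(0.0), np.float64(0.0), np.float64(9.4)] twist 0.0
```

```bash
python3 -m handwheel '[[[0,0,0],0,0],[[0,0,0],0,0],[[0,0,0],0,0]]' >/dev/null;  python3 plan.py .4606,-.0785,.11,.1 .4606,-.0785,.016,.1
```

```text
now [0.5075 0.0697 0.1101] yaw 0.102 q [-0.54  0.39  0.34  2.07 -0.19  0.72  0.03] w 0.0286 F [ 0.3  1.2 -0.2] t 5.7
.4606,-.0785,.11,.1 -> [np.float64(-14.27), np.float64(-6.19), np.float64(0.01)] twist 0.002
.4606,-.0785,.016,.1 -> [np.float64(0.0), np.float64(0.0), np.float64(9.4)] twist 0.0
```

```bash
python3 -m handwheel '[[[-14.3,-6.2,0],0,0],[[-14.3,-6.2,0],0,0],[[-14.3,-6.2,0],0,0],[[-14.3,-6.2,0],0,0],[[-14.3,-6.2,0],0,0],[[-14.3,-6.2,3],0,0],[[-14.3,-6.2,6],0,0],[[-14.3,-6.2,8],0,0],[[-14.3,-6.2,8],0,0],[[-14.3,-6.2,8],0,0]]';  python3 plan.py .4606,-.0785,.016,.1
```

```text
time_s: 6.52
ee_pos: [0.4604, -0.0779, 0.0294]
tcp_rot: [0.669, 0.743, -0.001, -0.001]
wrist_force: [0.5, -0.3, -1.2]
width: 0.0286
finger_force: 59.3
now [ 0.4604 -0.0779  0.0294] yaw 0.105 q [-0.21  0.48  0.3   2.21 -0.29  0.5   0.42] w 0.0286 F [ 0.5 -0.3 -1.2] t 6.5
.4606,-.0785,.016,.1 -> [np.float64(-0.06), np.float64(0.01), np.float64(1.34)] twist 0.005
```

```bash
python3 -m handwheel '[[[0,0,0.7],0,0],[[0,0,1.3],0,0],[[0,0,1.3],0,0],[[0,0,1.3],0,0]]'; python3 -m handwheel '[[[0,0,0],0,45],[[0,0,0],0,60],[[0,0,0],0,100],[[0,0,0],0,100],[[0,0,0],0,100],[[0,0,-1],0,100],[[0,0,-4],0,100],[[0,0,-8],0,100],[[0,0,-11],0,100],[[0,0,-11],0,100]]';  python3 plan.py .6969,-.0087,.1,.79 .6969,-.0087,.005,.79
python3 - <<'E'
from fit import *
C={'scene':cam('scene')}; fit('tall_bottle',(.4606,-.0785),C)
E
```

```text
time_s: 6.85
ee_pos: [0.4606, -0.0789, 0.0173]
tcp_rot: [0.67, 0.743, 0.0, 0.0]
wrist_force: [-0.1, -0.1, -0.5]
width: 0.0288
finger_force: 59.3
time_s: 7.68
ee_pos: [0.4638, -0.0798, 0.1327]
tcp_rot: [0.67, 0.742, 0.003, 0.003]
wrist_force: [0.5, 0.2, -1.0]
width: 0.0856
finger_force: 0.0
now [ 0.4638 -0.0798  0.1327] yaw 0.102 q [-0.31  0.28  0.41  2.15 -0.17  0.72  0.32] w 0.0856 F [ 0.5  0.2 -1. ] t 7.7
.6969,-.0087,.1,.79 -> [np.float64(4.69), np.float64(23.91), np.float64(3.27)] twist -0.688
.6969,-.0087,.005,.79 -> [np.float64(0.0), np.float64(0.0), np.float64(9.5)] twist 0.0
   tall_bottle scene [ 0.4601 -0.0794  0.0505] 0.838
tall_bottle [ 0.4601 -0.0794  0.0505] 0.838
```

```bash
python3 -m handwheel '[[[4.7,23.9,3.3],-0.69,100],[[4.7,23.9,3.3],-0.69,100],[[4.7,23.9,3.3],-0.69,100],[[4.7,23.9,3.3],-0.69,100],[[4.7,23.9,3.3],-0.69,100],[[4.7,23.9,3.3],-0.69,100],[[4.7,23.9,3.3],-0.69,100],[[4.7,23.9,3.3],-0.69,100],[[4.7,23.9,3.3],-0.69,100],[[4.7,23.9,3.3],-0.69,100]]';  python3 plan.py .6969,-.0087,.004,.79
```

```text
time_s: 8.62
ee_pos: [0.6916, -0.0088, 0.0932]
tcp_rot: [0.38, 0.925, -0.001, -0.001]
wrist_force: [0.2, 0.8, 0.2]
width: 0.0854
finger_force: 0.0
now [ 0.6916 -0.0088  0.0932] yaw 0.791 q [-0.21  0.65  0.2   1.63 -0.15  0.88  0.84] w 0.0854 F [0.2 0.8 0.2] t 8.6
.6969,-.0087,.004,.79 -> [np.float64(-0.37), np.float64(0.38), np.float64(8.92)] twist 0.001
```

```bash
python3 -m handwheel '[[[-0.4,0.4,0],0,100],[[-0.4,0.4,3],0,100],[[-0.4,0.4,6],0,100],[[-0.4,0.4,8.9],0,100],[[-0.4,0.4,8.9],0,100],[[-0.4,0.4,8.9],0,100],[[-0.4,0.4,8.9],0,100]]'; python3 -m handwheel '[[[0,0,0],0,0],[[0,0,0],0,0],[[0,0,0],0,0],[[0,0,0],0,0],[[0,0,0],0,0],[[0,0,0],0,0],[[0,0,0],0,0],[[0,0,0],0,0]]';python3 plan.py .6969,-.0087,.1,.79 .4702,-.174,.1,.1
```

```text
time_s: 9.2
ee_pos: [0.7, -0.0081, 0.0069]
tcp_rot: [0.379, 0.925, 0.0, 0.001]
wrist_force: [1.1, 0.2, -0.5]
width: 0.0854
finger_force: 0.0
time_s: 9.87
ee_pos: [0.7001, -0.0078, 0.0067]
tcp_rot: [0.379, 0.925, 0.001, 0.001]
wrist_force: [-0.8, -1.0, 7.0]
width: 0.0452
finger_force: 62.4
now [ 0.7001 -0.0078  0.0067] yaw 0.793 q [-0.19  0.77  0.17  1.64 -0.18  0.75  0.85] w 0.0452 F [-0.8 -1.   7. ] t 9.9
.6969,-.0087,.1,.79 -> [np.float64(0.16), np.float64(-0.29), np.float64(-9.33)] twist 0.003
.4702,-.174,.1,.1 -> [np.float64(4.47), np.float64(-27.7), np.float64(-0.0)] twist 0.69
```

```bash
python3 -m handwheel '[[[0,0,-2],0,0],[[0,0,-5],0,0],[[0,0,-9.3],0,0],[[0,0,-9.3],0,0]]'; python3 -m handwheel '[[[2,-10,0],0.3,0],[[4.5,-28,0],0.69,0],[[4.5,-28,0],0.69,0],[[4.5,-28,0],0.69,0],[[4.5,-28,0],0.69,0],[[4.5,-28,0],0.69,0],[[4.5,-28,0],0.69,0],[[4.5,-28,0],0.69,0],[[4.5,-28,0],0.69,0],[[4.5,-28,0],0.69,0]]';python3 plan.py .4702,-.174,.012,.1
```

```text
time_s: 10.2
ee_pos: [0.7036, -0.0081, 0.1061]
tcp_rot: [0.379, 0.925, 0.002, 0.005]
wrist_force: [1.9, 0.0, -1.4]
width: 0.0454
finger_force: 62.1
time_s: 11.03
ee_pos: [0.4712, -0.1754, 0.0983]
tcp_rot: [0.67, 0.743, 0.001, 0.0]
wrist_force: [0.7, 0.6, -2.5]
width: 0.0452
finger_force: 62.4
now [ 0.4712 -0.1754  0.0983] yaw 0.103 q [-0.09  0.4   0.4   2.1  -0.24  0.68  0.57] w 0.0452 F [ 0.7  0.6 -2.5] t 11.0
.4702,-.174,.012,.1 -> [np.float64(0.14), np.float64(-0.08), np.float64(8.63)] twist 0.003
```

```bash
python3 -m handwheel '[[[0,0,3],0,0],[[0,0,6],0,0],[[0,0,7.5],0,0],[[0,0,8.2],0,0],[[0,0,8.6],0,0],[[0,0,8.6],0,0],[[0,0,8.6],0,0]]'; python3 -m handwheel '[[[0,0,0],0,60],[[0,0,0],0,100],[[0,0,0],0,100],[[0,0,0],0,100],[[0,0,-1],0,100],[[0,0,-4],0,100],[[0,0,-8],0,100],[[0,0,-11],0,100],[[0,0,-11],0,100],[[0,0,-11],0,100]]';  python3 plan.py .6995,-.119,.1,.1 .6995,-.119,.001,.1
python3 - <<'E'
from fit import *
C={'scene':cam('scene')}; fit('tube_block',(.47,-.174),C,(.1,))
E
```

```text
time_s: 11.62
ee_pos: [0.4715, -0.1756, 0.0126]
tcp_rot: [0.67, 0.743, 0.0, 0.001]
wrist_force: [0.1, -0.7, -1.9]
width: 0.0452
finger_force: 62.4
time_s: 12.45
ee_pos: [0.4718, -0.176, 0.1244]
tcp_rot: [0.67, 0.743, 0.002, 0.002]
wrist_force: [0.5, 0.1, -0.4]
width: 0.0853
finger_force: 0.0
now [ 0.4718 -0.176   0.1244] yaw 0.103 q [-0.12  0.36  0.43  2.09 -0.22  0.74  0.55] w 0.0853 F [ 0.5  0.1 -0.4] t 12.4
.6995,-.119,.1,.1 -> [np.float64(3.33), np.float64(23.23), np.float64(2.44)] twist 0.003
.6995,-.119,.001,.1 -> [np.float64(0.0), np.float64(0.0), np.float64(9.9)] twist 0.0
tube_block [ 0.47  -0.174  0.1  ] nan
  return _methods._mean(a, axis=axis, dtype=dtype,
  ret = ret.dtype.type(ret / rcount)
```

```bash
python3 -m handwheel '[[[3.3,23.2,1],0,100],[[3.3,23.2,1],0,100],[[3.3,23.2,1],0,100],[[3.3,23.2,1],0,100],[[3.3,23.2,1],0,100],[[3.3,23.2,2.4],0,100],[[3.3,23.2,2.4],0,100],[[3.3,23.2,2.4],0,100],[[3.3,23.2,2.4],0,100],[[3.3,23.2,2.4],0,100]]';  python3 plan.py .6995,-.119,.001,.1
python3 - <<'E'
from h import *
c=cam('scene');cv2.imwrite('pics/b.png',cv2.resize(c['image'][150:270,130:330],None,fx=4,fy=4,interpolation=3))
E
```

```text
time_s: 13.38
ee_pos: [0.6962, -0.1203, 0.0977]
tcp_rot: [0.67, 0.742, -0.001, -0.0]
wrist_force: [0.0, 0.2, -0.1]
width: 0.0853
finger_force: 0.0
now [ 0.6962 -0.1203  0.0977] yaw 0.101 q [-0.17  0.69  0.38  1.59 -0.3   0.92  0.42] w 0.0853 F [ 0.   0.2 -0.1] t 13.4
.6995,-.119,.001,.1 -> [np.float64(0.1), np.float64(0.34), np.float64(9.67)] twist 0.001
```

View pics/b.png

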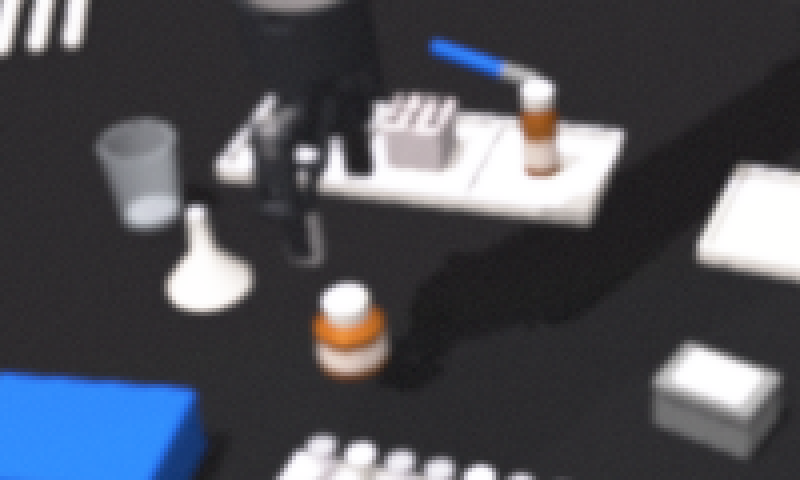

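The crop shows the block upright in the middle compartment at (420,130), the tall bottle upright in the right one at (540,125), and the squat bottle still standing at (350,330). I'll descend onto the squat bottle.

```bash
python3 -m handwheel '[[[0.1,0.3,0],0,100],[[0.1,0.3,3],0,100],[[0.1,0.3,6],0,100],[[0.1,0.3,8],0,100],[[0.1,0.3,9.5],0,100],[[0.1,0.3,9.5],0,100],[[0.1,0.3,9.5],0,100],[[0.1,0.3,9.5],0,100]]'; python3 -m handwheel '[[[0,0,0],0,0],[[0,0,0],0,0],[[0,0,0],0,0],[[0,0,0],0,0],[[0,0,0],0,0],[[0,0,0],0,0],[[0,0,0],0,0],[[0,0,0],0,0]]';python3 plan.py .6995,-.119,.12,.1 .473,.115,.12,.0
```

```text
time_s: 14.1
ee_pos: [0.7018, -0.1182, 0.0047]
tcp_rot: [0.67, 0.742, 0.001, 0.001]
wrist_force: [-0.2, -0.1, 1.0]
width: 0.0853
finger_force: 0.0
time_s: 14.77
ee_pos: [0.7015, -0.1178, 0.0042]
tcp_rot: [0.67, 0.743, 0.001, 0.001]
wrist_force: [-0.5, 0.1, 5.3]
width: 0.0424
finger_force: 61.6
now [ 0.7015 -0.1178  0.0042] yaw 0.103 q [-0.14  0.81  0.34  1.62 -0.35  0.77  0.45] w 0.0424 F [-0.5  0.1  5.3] t 14.8
.6995,-.119,.12,.1 -> [np.float64(-0.1), np.float64(-0.21), np.float64(-11.58)] twist 0.003
.473,.115,.12,.0 -> [np.float64(25.54), np.float64(-20.2), np.float64(-0.0)] twist 0.1
```

```bash
python3 -m handwheel '[[[0,0,-2],0,0],[[0,0,-5],0,0],[[0,0,-9],0,0],[[0,0,-11.5],0,0],[[5,-4,-11.5],0,0]]' | grep -E 'width|finger'; python3 -m handwheel '[[[20.5,-16.4,0],0.1,0],[[20.5,-16.4,0],0.1,0],[[20.5,-16.4,0],0.1,0],[[20.5,-16.4,0],0.1,0],[[20.5,-16.4,0],0.1,0],[[20.5,-16.4,0],0.1,0],[[20.5,-16.4,0],0.1,0],[[20.5,-16.4,0],0.1,0],[[20.5,-16.4,0],0.1,0],[[20.5,-16.4,0],0.1,0]]'|grep width;python3 plan.py .473,.115,.0095,0
```

```text
width: 0.0421
finger_force: 61.3
width: 0.0421
now [0.4882 0.0982 0.1183] yaw 0.002 q [-0.68  0.36  0.44  2.1  -0.23  0.72 -0.1 ] w 0.0421 F [-0.4 -0.3 -0.9] t 16.0
.473,.115,.0095,0 -> [np.float64(1.68), np.float64(-1.52), np.float64(10.88)] twist 0.002
```

```bash
python3 -m handwheel '[[[1.7,-1.5,1],0,0],[[1.7,-1.5,4],0,0],[[1.7,-1.5,7],0,0],[[1.7,-1.5,9],0,0],[[1.7,-1.5,10],0,0],[[1.7,-1.5,10],0,0],[[1.7,-1.5,10],0,0]]'; python3 plan.py .473,.115,.0092,0
```

```text
time_s: 16.6
ee_pos: [0.473, 0.1149, 0.0181]
tcp_rot: [0.707, 0.707, -0.0, 0.0]
wrist_force: [-0.7, 0.5, -1.2]
width: 0.0424
finger_force: 61.3
now [0.473  0.1149 0.0181] yaw 0.001 q [-0.63  0.53  0.33  2.17 -0.34  0.5  -0.04] w 0.0424 F [-0.7  0.5 -1.2] t 16.6
.473,.115,.0092,0 -> [np.float64(0.01), np.float64(-0.0), np.float64(0.89)] twist 0.001
```

```bash
python3 -m handwheel '[[[0,0,0.5],0,0],[[0,0,0.8],0,0],[[0,0,0.8],0,0],[[0,0,0.8],0,0]]'; python3 -m handwheel '[[[0,0,0],0,60],[[0,0,0],0,100],[[0,0,0],0,100],[[0,0,0],0,100],[[0,0,-1],0,100],[[0,0,-4],0,100],[[0,0,-8],0,100],[[0,0,-11],0,100],[[0,0,-11],0,100],[[0,0,-11],0,100]]';  python3 plan.py .6855,.1255,.1,-.2
python3 - <<'E'
from fit import *
C={'scene':cam('scene')}; fit('squat_bottle',(.473,.115),C)
E
```

```text
time_s: 16.93
ee_pos: [0.4725, 0.1162, 0.0104]
tcp_rot: [0.706, 0.708, 0.0, 0.0]
wrist_force: [-0.4, 0.5, -1.6]
width: 0.0422
finger_force: 61.3
time_s: 17.77
ee_pos: [0.4734, 0.1167, 0.1223]
tcp_rot: [0.706, 0.708, 0.002, 0.001]
wrist_force: [-1.3, 0.4, -1.5]
width: 0.0853
finger_force: 0.0
now [0.4734 0.1167 0.1223] yaw 0.003 q [-0.74  0.34  0.45  2.12 -0.22  0.72 -0.15] w 0.0853 F [-1.3  0.4 -1.5] t 17.8
.6855,.1255,.1,-.2 -> [np.float64(0.82), np.float64(21.21), np.float64(2.23)] twist 0.203
   squat_bottle scene [0.4693 0.1138 0.3555] 0.909
squat_bottle [0.4693 0.1138 0.3555] 0.909
```

```bash
python3 -m handwheel '[[[0.8,21.2,1],0.2,100],[[0.8,21.2,1],0.2,100],[[0.8,21.2,1],0.2,100],[[0.8,21.2,1],0.2,100],[[0.8,21.2,1],0.2,100],[[0.8,21.2,2],0.2,100],[[0.8,21.2,2.2],0.2,100],[[0.8,21.2,2.2],0.2,100],[[0.8,21.2,2.2],0.2,100],[[0.8,21.2,2.2],0.2,100]]' >/dev/null;  python3 plan.py .6855,.1255,.004,-.2
```

```text
now [0.6828 0.1247 0.0978] yaw -0.197 q [-0.57  0.68  0.45  1.63 -0.36  0.91 -0.18] w 0.0859 F [-0.1 -0.7  0.8] t 18.7
.6855,.1255,.004,-.2 -> [np.float64(0.13), np.float64(0.25), np.float64(9.38)] twist 0.003
```

```bash
python3 -m handwheel '[[[0.1,0.2,0],0,100],[[0.1,0.2,3],0,100],[[0.1,0.2,6],0,100],[[0.1,0.2,8],0,100],[[0.1,0.2,9.4],0,100],[[0.1,0.2,9.4],0,100],[[0.1,0.2,9.4],0,100],[[0.1,0.2,9.4],0,100]]'; python3 -m handwheel '[[[0,0,0],0,0],[[0,0,0],0,0],[[0,0,0],0,0],[[0,0,0],0,0],[[0,0,0],0,0],[[0,0,0],0,0],[[0,0,0],0,0],[[0,0,0],0,0]]';python3 plan.py .6855,.1255,.12,-.2 .4727,.211,.12,.0
```

```text
time_s: 19.37
ee_pos: [0.6875, 0.1253, 0.0057]
tcp_rot: [0.773, 0.634, 0.001, 0.001]
wrist_force: [0.3, -0.1, 0.8]
width: 0.0852
finger_force: 0.0
time_s: 20.03
ee_pos: [0.6871, 0.1254, 0.0051]
tcp_rot: [0.773, 0.634, 0.001, 0.0]
wrist_force: [-0.2, -0.0, 6.7]
width: 0.0433
finger_force: 62.3
now [0.6871 0.1254 0.0051] yaw -0.197 q [-0.53  0.8   0.4   1.65 -0.41  0.77 -0.14] w 0.0433 F [-0.2 -0.   6.7] t 20.0
.6855,.1255,.12,-.2 -> [np.float64(-0.02), np.float64(-0.16), np.float64(-11.49)] twist 0.003
.4727,.211,.12,.0 -> [np.float64(4.15), np.float64(-22.55), np.float64(-0.0)] twist -0.2
```

```bash
python3 -m handwheel '[[[0,0,-2],0,0],[[0,0,-5],0,0],[[0,0,-9],0,0],[[0,0,-11.5],0,0],[[0,0,-11.5],0,0]]' | grep -E 'width|finger'; python3 -m handwheel '[[[4.1,-22.7,0],-0.2,0],[[4.1,-22.7,0],-0.2,0],[[4.1,-22.7,0],-0.2,0],[[4.1,-22.7,0],-0.2,0],[[4.1,-22.7,0],-0.2,0],[[4.1,-22.7,0],-0.2,0],[[4.1,-22.7,0],-0.2,0],[[4.1,-22.7,0],-0.2,0],[[4.1,-22.7,0],-0.2,0],[[4.1,-22.7,0],-0.2,0]]'|grep width;python3 plan.py .473,.211,.0105,0
```

```text
width: 0.043
finger_force: 61.5
width: 0.0431
now [0.473  0.2092 0.119 ] yaw 0.001 q [-0.89  0.39  0.44  2.06 -0.24  0.74 -0.31] w 0.0431 F [-0.3  0.2 -0.8] t 21.3
.473,.211,.0105,0 -> [np.float64(0.18), np.float64(-0.0), np.float64(10.85)] twist 0.001
```

```bash
python3 -m handwheel '[[[0.2,0,3],0,0],[[0.2,0,6],0,0],[[0.2,0,8.5],0,0],[[0.2,0,10],0,0],[[0.2,0,10.8],0,0],[[0.2,0,10.8],0,0],[[0.2,0,10.8],0,0],[[0.2,0,10.8],0,0]]'; python3 -m handwheel '[[[0,0,0],0,60],[[0,0,0],0,100],[[0,0,0],0,100],[[0,0,0],0,100],[[0,0,-1],0,100],[[0,0,-4],0,100],[[0,0,-8],0,100],[[0,0,-11],0,100],[[0,0,-11],0,100],[[0,0,-11],0,100]]';  python3 plan.py .6505,.249,.1,.1
python3 - <<'E'
from fit import *
C={'scene':cam('scene')}; fit('slide_box',(.473,.211),C); fit('jar',(.65,.249),C)
E
```

```text
time_s: 21.95
ee_pos: [0.4729, 0.2116, 0.0113]
tcp_rot: [0.706, 0.708, 0.001, 0.0]
wrist_force: [-0.3, 0.6, -1.0]
width: 0.0432
finger_force: 62.6
time_s: 22.78
ee_pos: [0.4729, 0.2127, 0.1234]
tcp_rot: [0.706, 0.708, 0.002, 0.0]
wrist_force: [-0.1, 0.3, 0.2]
width: 0.0854
finger_force: 0.0
now [0.4729 0.2127 0.1234] yaw 0.003 q [-0.9   0.38  0.45  2.05 -0.24  0.75 -0.31] w 0.0854 F [-0.1  0.3  0.2] t 22.8
.6505,.249,.1,.1 -> [np.float64(3.57), np.float64(17.77), np.float64(2.34)] twist -0.097
   slide_box scene [ 0.468   0.2111 -0.0204] 0.937
slide_box [ 0.468   0.2111 -0.0204] 0.937
   jar scene [0.6521 0.2503 0.1606] 0.949
jar [0.6521 0.2503 0.1606] 0.949
```

```bash
python3 -m handwheel '[[[3.6,17.8,1],-0.1,100],[[3.6,17.8,1],-0.1,100],[[3.6,17.8,1],-0.1,100],[[3.6,17.8,1],-0.1,100],[[3.6,17.8,1],-0.1,100],[[3.6,17.8,1],-0.1,100],[[3.6,17.8,2.2],-0.1,100],[[3.6,17.8,2.2],-0.1,100],[[3.6,17.8,2.2],-0.1,100],[[3.6,17.8,2.2],-0.1,100]]' >/dev/null;  python3 plan.py .651,.2495,.06,.1 .651,.2495,.003,.1
```

```text
now [0.6481 0.2483 0.0984] yaw 0.103 q [-0.72  0.67  0.39  1.63 -0.31  0.9  -0.11] w 0.0855 F [-0.7  0.2  0.5] t 23.8
.651,.2495,.06,.1 -> [np.float64(0.09), np.float64(0.3), np.float64(3.84)] twist 0.003
.651,.2495,.003,.1 -> [np.float64(0.0), np.float64(0.0), np.float64(5.7)] twist 0.0
```

```bash
python3 -m handwheel '[[[0.1,0.2,1],0,100],[[0.1,0.2,2.5],0,100],[[0.1,0.2,3.8],0,100],[[0.1,0.2,3.8],0,100],[[0.1,0.2,3.8],0,100]]' >/dev/null;  python3 plan.py .651,.2495,.003,.1
```

```text
now [0.6502 0.2492 0.0591] yaw 0.103 q [-0.7   0.72  0.37  1.64 -0.33  0.84 -0.1 ] w 0.0854 F [-0.1  0.4  0.8] t 24.2
.651,.2495,.003,.1 -> [np.float64(0.02), np.float64(0.08), np.float64(5.61)] twist 0.003
```

```bash
python3 -m handwheel '[[[0,0,1],0,100],[[0,0,2],0,100],[[0,0,3],0,100],[[0,0,4],0,100],[[0,0,5],0,100],[[0,0,5.5],0,100],[[0,0,5.5],0,100],[[0,0,5.5],0,100]]'; python3 -m handwheel '[[[0,0,0],0,0],[[0,0,0],0,0],[[0,0,0],0,0],[[0,0,0],0,0],[[0,0,0],0,0],[[0,0,0],0,0],[[0,0,0],0,0],[[0,0,0],0,0]]';python3 plan.py .651,.2495,.15,.1 .480,-.2695,.15,.1
```

```text
time_s: 24.85
ee_pos: [0.6514, 0.2495, 0.0056]
tcp_rot: [0.67, 0.743, -0.0, -0.0]
wrist_force: [0.2, -0.3, 0.8]
width: 0.0853
finger_force: 0.0
time_s: 25.52
ee_pos: [0.6523, 0.2499, 0.0071]
tcp_rot: [0.67, 0.743, 0.001, 0.0]
wrist_force: [-1.2, 0.1, 6.4]
width: 0.0583
finger_force: 64.4
now [0.6523 0.2499 0.0071] yaw 0.103 q [-0.68  0.79  0.34  1.65 -0.35  0.76 -0.08] w 0.0583 F [-1.2  0.1  6.4] t 25.5
.651,.2495,.15,.1 -> [np.float64(-0.02), np.float64(-0.13), np.float64(-14.29)] twist 0.003
.480,-.2695,.15,.1 -> [np.float64(-49.93), np.float64(-22.2), np.float64(-0.0)] twist 0.0
```

```bash
python3 -m handwheel '[[[0,0,-2],0,0],[[0,0,-5],0,0],[[0,0,-9],0,0],[[0,0,-13],0,0],[[0,0,-14.3],0,0],[[0,0,-14.3],0,0]]' | grep -E 'width|finger'; for r in 1; do python3 -m handwheel '[[[-25,-11,0],0,0],[[-25,-11,0],0,0],[[-25,-11,0],0,0],[[-25,-11,0],0,0],[[-25,-11,0],0,0],[[-25,-11,0],0,0],[[-25,-11,0],0,0],[[-25,-11,0],0,0],[[-25,-11,0],0,0],[[-25,-11,0],0,0]]'; done |grep width;python3 plan.py .480,-.2695,.15,.1
```

```text
width: 0.0583
finger_force: 64.6
width: 0.0586
now [ 0.5674 -0.0092  0.148 ] yaw 0.104 q [-0.45  0.43  0.46  1.92 -0.24  0.85  0.24] w 0.0586 F [ 0.5  0.5 -0.9] t 26.9
.480,-.2695,.15,.1 -> [np.float64(-24.98), np.float64(-11.39), np.float64(-0.2)] twist 0.004
```

```bash
python3 -m handwheel '[[[-25,-11.4,0],0,0],[[-25,-11.4,0],0,0],[[-25,-11.4,0],0,0],[[-25,-11.4,0],0,0],[[-25,-11.4,0],0,0],[[-25,-11.4,0],0,0],[[-25,-11.4,0],0,0],[[-25,-11.4,0],0,0],[[-25,-11.4,0],0,0],[[-25,-11.4,0],0,0]]' |grep width;python3 plan.py .480,-.2695,.013,.1
```

```text
width: 0.0585
now [ 0.4813 -0.2686  0.1484] yaw 0.106 q [-0.    0.41  0.51  1.96 -0.26  0.84  0.75] w 0.0585 F [ 0.6  1.6 -1.3] t 27.7
.480,-.2695,.013,.1 -> [np.float64(-0.07), np.float64(-0.13), np.float64(13.54)] twist 0.006
```

```bash
python3 -m handwheel '[[[0,-0.1,3],0,0],[[0,-0.1,6],0,0],[[0,-0.1,9],0,0],[[0,-0.1,11],0,0],[[0,-0.1,12.5],0,0],[[0,-0.1,13.4],0,0],[[0,-0.1,13.4],0,0],[[0,-0.1,13.4],0,0]]'; python3 -m handwheel '[[[0,0,0],0,80],[[0,0,0],0,100],[[0,0,0],0,100],[[0,0,0],0,100],[[0,0,-1],0,100],[[0,0,-4],0,100],[[0,0,-8],0,100],[[0,0,-12],0,100],[[0,0,-16],0,100],[[0,0,-18],0,100]]'
python3 - <<'E'
from h import *
c=cam('scene');cv2.imwrite('pics/d.png',cv2.resize(c['image'][150:280,130:450],None,fx=2.5,fy=2.5,interpolation=3))
E
```

```text
time_s: 28.35
ee_pos: [0.4799, -0.2696, 0.0149]
tcp_rot: [0.669, 0.743, 0.0, -0.0]
wrist_force: [0.8, -0.5, -0.7]
width: 0.0584
finger_force: 64.7
time_s: 29.18
ee_pos: [0.4804, -0.2724, 0.2006]
tcp_rot: [0.67, 0.742, 0.001, 0.003]
wrist_force: [1.2, -0.9, 0.1]
width: 0.0853
finger_force: 0.0
```

View pics/d.png

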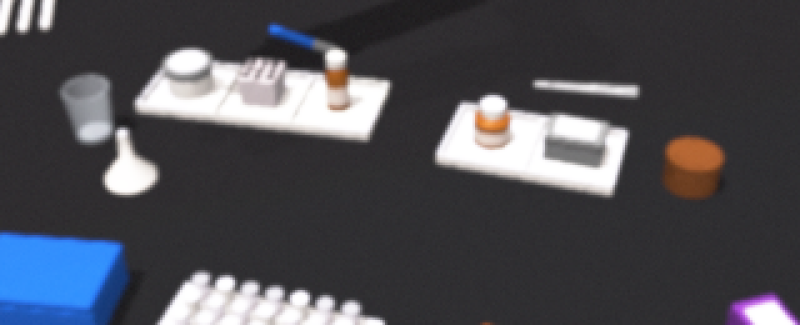

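The final view shows all five things upright in their compartments: jar (190,72), block (262,80), tall bottle (337,80), squat bottle (492,120) and slide box (575,140). The beaker (88,108) and funnel (128,165) look untouched, and the arm is clear. I'll hand in.

```bash
python3 -c "
from station import bot
print(bot.job_done())"
```

```text
the job is handed in; nothing more can be done
None
```

Both kits are made up and the job is handed in at about 29 s. In the last picture all five things stand upright in the right compartments and the beaker and funnel look untouched. The station gave no verdict on the result.

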